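# Tip the yeast carton onto the marked cutting place

### The arm

A 7-joint arm with a two-finger parallel gripper is mounted at the origin on the work surface. World frame = base frame: x ahead of the robot, y to its left, z up, the work surface at z = 0. Lengths are in m, angles in rad, forces in N, time in s.
With the tool pointing down it reaches from about 0.425 to 0.95 m from the base axis. Payload 4.7 kg.
Tool frame: the origin (TCP) lies at the very end of the fingers, on their centre line; the grasp point (between the pads) lies 19 mm behind it; y points along the fingers, z is the direction in which the jaws open and shut, and the axes are right-handed (so a half turn about y gives the same grasp; the last joint's range is limited). The gripper opens to 85 mm and grips with 20 to 120 N. Pads are 22 mm wide; open, the fingers measure 114 mm over their backs; the gripper's body (76 mm by 85 mm) begins 54 mm behind the grasp point. The pads swing forward as they close: fully open they stand 13 mm farther back than shut.
Start: joints at [-1.216, 0.469, -0.049, 1.532, 0.024, 1.141, -0.082], TCP at [0.253, 0.626, 0.194] pointing down, gripper open.
Joint ranges: [-2.59, 2.59], [-0.33, 1.99], [-1.39, 1.29], [0.1, 2.45], [-1.04, 4.18], [0.21, 1.99], [-2.66, 2.66]. Speed limits (rad/s): [2.57, 2.57, 3.14, 3.14, 3.14, 3.14, 3.14].

### API

Orientations are given as a 3x3 rotation matrix whose columns are the frame's x, y, z axes.
In Python, from plant import r gives the robot as it stands. Calls block until the motion is done:
- r.reach(position, orientation): joint-space move of the TCP to a pose.
- r.line_to(position, attitude=None, feed=0.15, contact_N=None): straight line of the TCP; attitude=None keeps the orientation; feed is the mean speed in m/s. With contact_N (N) it stops when the force on the tool has changed by that much, and returns True; else False.
- r.movej(angles): joint-space move.
- r.move_gripper(opening, grasp_force=None): opening from 0.0 (shut) to 1.0 (fully open); grasp_force is the grip in N (None keeps the last); returns when the fingers have stopped.
- r.pause(seconds).
- r.solve_ik(position, orientation): joint angles nearest the present ones, or None.
- r.grab_frame(name): name is "side" or "top"; returns a dict with "image" (384x512x3 uint8, red, green, blue), "K" (3x3 intrinsics, pixels), "k1" (the pictures are not rectified: a ray, as slopes to the right and down, at radius r is drawn at 1 + k1 r^2 times it, then the intrinsics apply), "camera_from_world" (4x4, takes a point from world to camera coordinates). Camera axes: x right, y down, z forward; pixel columns grow to the right and rows downward; lengths in m; the calibration is good to about 2 mm. A picture is of the moment at which its call begins. There is no depth.
A pose or a line that the arm cannot do raises r.IKError and nothing moves.
- r.job_done(): hands the job in, once; it reports no verdict.
Readings, each from a call of its own:
- r.read_clock(): time.
- r.read_qpos(): joint angles.
- r.read_joint_vel(): joint speeds.
- r.read_joint_efforts(): joint torques, N m.
- r.read_eef_pos(): TCP position.
- r.read_tcp_rot(): TCP orientation.
- r.read_contact_force(): force on the tool from outside, world axes, zero at the start.
- r.read_ft_torque(): the same for the moment, N m.
- r.read_width(): opening from 0.0 (shut) to 1.0 (fully open).
Only numpy, scipy, OpenCV 4.12 (cv2) and the standard library are available. Lean on these libraries where they do the work, as an engineer would, in place of code of your own. Each camera call takes 0.05 s, during which the arm holds its last target. There are 200 camera calls.

### The job

On the pull-out cutting shelf, slide the standing yeast carton, upright, until the foot of its leading face is just over the near line of the blue rectangle, then push it high up so that it topples towards the rectangle and lands lying flat wholly inside the blue rectangle, ready to be slit open. Only push it with the fingers: do not pick it up, and do not lay it down outside the rectangle and shove it in. Leave the bottle, cup, tongs and pastry wheel where they are.

Things in the scene. Friction and masses are not known exactly. Their poses are not given: they have to be found in the camera images.
- shelf: Light wooden pull-out cutting shelf, fixed, 220 mm (x) by 500 mm (y), top 22 mm above the table. Origin: on the table plane under the centre of the blue rectangle. On its +x side: from x = 120 mm a fixed housing 70 mm high, and on that, from x = 150 mm, a fixed black dough box, its lid 165 mm above the table.
- zone (a point): Centre of the blue outlined rectangle painted on the shelf top, axes as the shelf's: 144 mm along x, 192 mm along y, over the outside of its 6 mm lines. The carton stands beyond one of its two short sides (zone y about +160 or -160 mm), the bottle beyond the other.
- carton: Closed stiff smooth brown carton with a red band, 0.3 kg, standing loose: 80 mm wide (x), 60 thick (y), 150 tall (z). Origin: centre of underside. A broad face looks at the rectangle (within 0.1 rad), about 15 to 55 mm short of it. Pushed below 45 mm it slides; near its top it tips about its lower leading edge (balance at about 22 degrees) and falls, sliding on 0 to 10 mm.
- carton_mid (a point): Centre of the carton, 75 mm up from its underside.
- carton_foot_a (a point): Point of the carton's underside: middle of its narrow (60 mm) edge on the -x side, 40 mm from the origin. With the carton lying on a broad face, foot_a, foot_b, top_a and top_b mark the four corners of its 80 x 150 mm outline.
- carton_foot_b (a point): The same on the +x side of the underside.
- carton_top_a (a point): Point of the carton's top, 150 mm above foot_a.
- carton_top_b (a point): Point of the carton's top, 150 mm above foot_b.
- bottle: Grey glass bottle with white ceramic swing stopper, 66 mm across, 206 mm tall, loose, standing on the shelf beyond the far short side of the rectangle. Origin: centre of its underside. To be left alone.
- cup: White porcelain cup, 76 mm across, 70 mm tall, loose, standing on the housing beside the dough box. Origin: centre of its underside. To be left alone.
- tongs: Stainless tongs, 235 mm long (its x), 55 mm wide, 22 mm high, loose, lying on the table on the robot's side of the shelf. Origin: underneath its middle. To be left alone.
- pastry_wheel: Pastry wheel with beech handle, 170 mm long (its x), 52 mm wide, 26 mm high, loose, lying on the table on the robot's side of the shelf. Origin: underneath its middle. To be left alone.
Mind the look-alikes: they are no part of the job. What is shaped like the carton but green or turquoise is not meant.

How it is judged:
On the way, in this order (a step that is already met when the one before it is completed fails the run):
1. the carton stands upright with the foot of its leading face over the near line of the rectangle (angle between carton's own z axis and vertical below 0.15 rad and y of carton in the frame of zone between -0.126 and 0.126 m), for 0.1 s.
2. the carton lies flat on a broad face, wholly inside the blue rectangle (angle between carton's own z axis and vertical between 1.45 and 1.69 rad and z of carton_mid in the frame of zone below 0.036 m and x of carton_foot_a in the frame of zone between -0.074 and 0.074 m and y of carton_foot_a in the frame of zone between -0.098 and 0.098 m and x of carton_foot_b in the frame of zone between -0.074 and 0.074 m and y of carton_foot_b in the frame of zone between -0.098 and 0.098 m and x of carton_top_a in the frame of zone between -0.074 and 0.074 m and y of carton_top_a in the frame of zone between -0.098 and 0.098 m and x of carton_top_b in the frame of zone between -0.074 and 0.074 m and y of carton_top_b in the frame of zone between -0.098 and 0.098 m), for 0.3 s.
At the end, for the whole second after the job is handed in: The carton lies still, flat on a broad face, with all four corners of its outline inside the outer edge of the blue rectangle (2 mm over is allowed); the bottle, cup, tongs and pastry wheel are upright as they were and within 15 mm of where they were (all of step 2 and linear speed of carton below 0.02 m/s and distance of each of bottle, cup, tongs, pastry_wheel from where it was at the start of the episode below 0.015 m and angle between each of bottle, cup, tongs, pastry_wheel's own z axis and vertical below 0.15 rad); the robot touches nothing.
It fails at once if the carton is lifted: more than 12 mm off the shelf while upright, or its centre more than 17 mm higher than tipping needs ((angle between carton's own z axis and vertical below 0.15 rad and z of carton in the frame of zone above 0.012 m) or z of carton_mid in the frame of zone above 0.096 m).
It fails at once if the carton lies flat with a corner more than 4 mm outside the blue rectangle (landed outside) (angle between carton's own z axis and vertical between 1.45 and 1.69 rad and z of carton_mid in the frame of zone below 0.036 m and not (x of carton_foot_a in the frame of zone between -0.076 and 0.076 m and y of carton_foot_a in the frame of zone between -0.1 and 0.1 m and x of carton_foot_b in the frame of zone between -0.076 and 0.076 m and y of carton_foot_b in the frame of zone between -0.1 and 0.1 m and x of carton_top_a in the frame of zone between -0.076 and 0.076 m and y of carton_top_a in the frame of zone between -0.1 and 0.1 m and x of carton_top_b in the frame of zone between -0.076 and 0.076 m and y of carton_top_b in the frame of zone between -0.1 and 0.1 m)).
It fails at once if the bottle, cup, tongs or pastry wheel is moved more than 15 mm or tipped (distance of any of bottle, cup, tongs, pastry_wheel from where it was at the start of the episode above 0.015 m or angle between any of bottle, cup, tongs, pastry_wheel's own z axis and vertical above 0.3 rad).
It also fails if it takes over 38 s, if anything falls off the work surface, if the arm or the gripper's body presses on something with over 40 N, if the wrist force passes 120 N, or if a joint passes its speed limit or range.

## Working session

There is one attempt and no reset: what is moved stays moved. The work goes in short steps, each a Python script; the robot and the scene stay as the last script left them, time stands still between calls to the robot, and variables do not carry over. Pictures are saved under pics/ and viewed, on a budget of 10 in all, crops included, one or two more only if the job needs it, and the job is handed in when it is done.

```bash
mkdir -p pics; ls; python3 - <<'E'
from plant import r
import cv2,numpy as np
for n in("side","top"):
    f=r.grab_frame(n); cv2.imwrite(f"pics/{n}0.png",f["image"][:,:,::-1]); print(n,f["K"].tolist(),f["k1"],np.round(f["camera_from_world"],4).tolist())
print(r.read_clock(),r.read_tcp_rot())
E
```

```text
pics
side [[421.54714012907647, 0.0, 259.4820042941303], [0.0, 421.54714012907647, 187.04895070853175], [0.0, 0.0, 1.0]] -0.12040186709659509 [[0.7512, -0.6598, 0.0167, -0.3405], [-0.4564, -0.5376, -0.709, 0.3859], [0.4768, 0.525, -0.705, 0.6865], [0.0, 0.0, 0.0, 1.0]]
top [[456.5760533413932, 0.0, 262.5574331492297], [0.0, 456.5760533413932, 191.38576716905416], [0.0, 0.0, 1.0]] -0.007176400034803032 [[0.0297, -0.9995, 0.0084, 0.0973], [-0.9817, -0.0307, -0.1878, 0.5707], [0.1879, -0.0026, -0.9822, 1.0929], [0.0, 0.0, 0.0, 1.0]]
0.1 [[ 9.27260284e-01 -6.27748005e-04  3.74416841e-01]
 [-3.74417365e-01 -1.66815745e-03  9.27258785e-01]
 [ 4.25013913e-05 -9.99998412e-01 -1.78185590e-03]]
```

View pics/top0.png

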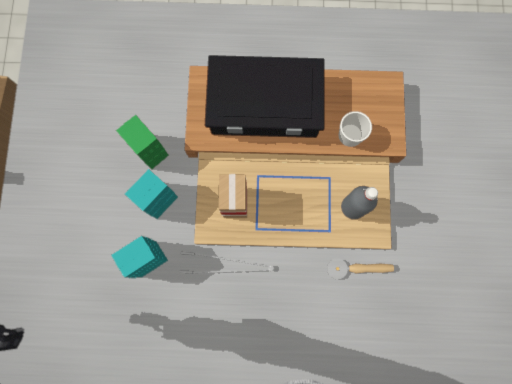

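View pics/side0.png

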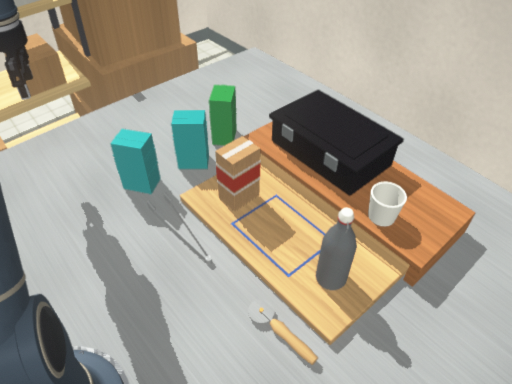

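The top view shows the brown carton with the red band at about (233,195). The blue rectangle spans about (256–331, 176–232) and the bottle stands at (360,203). The look-alikes are turquoise at (150,195) and (140,258), and green at (142,142). The only brown one with a red band is on the shelf beside the rectangle, so that is the one meant. I'll confirm it with an enlarged crop and measure.

```bash
cat >h.py <<'E'
import cv2,numpy as np
from scipy.optimize import least_squares
from plant import r
def grab(n):
    return r.grab_frame(n)
def proj(f,P):
    T=f["camera_from_world"]; c=np.atleast_2d(P)@T[:3,:3].T+T[:3,3]
    d=np.array([f["k1"],0,0,0,0.])
    return cv2.projectPoints(c,np.zeros(3),np.zeros(3),f["K"],d)[0][:,0]
def back(f,uv,z):
    n=cv2.undistortPoints(np.array(uv,float).reshape(-1,1,2),f["K"],np.array([f["k1"],0,0,0,0.]))[:,0]
    T=f["camera_from_world"]; R=T[:3,:3]; o=-R.T@T[:3,3]
    d=np.c_[n,np.ones(len(n))]@R
    return o+d*((z-o[2])/d[:,2])[:,None]
def crop(f,x0,y0,x1,y1,s,name):
    cv2.imwrite(f"pics/{name}.png",cv2.resize(f["image"][y0:y1,x0:x1,::-1],None,fx=s,fy=s,interpolation=cv2.INTER_CUBIC))
E
python3 - <<'E'
from h import *
for n in("top","side"):
    f=grab(n); hsv=cv2.cvtColor(f["image"],cv2.COLOR_RGB2HSV)
    m=cv2.inRange(hsv,(105,110,60),(125,255,255))
    if n=="top": m[:, :245]=0; m[:,340:]=0; m[:170]=0;m[240:]=0
    else: m[:190]=0;m[280:]=0;m[:,:225]=0;m[:,335:]=0
    v,u=np.nonzero(m); P=back(f,np.c_[u,v],.022)[:,:2]
    c,s,a=cv2.minAreaRect((P*1000).astype(np.float32)); print(n,len(u),c,s,a)
    img=f["image"]
    if n=="top": a=img[150:250,190:340]
    else: b=img[125:285,200:350]
A=cv2.resize(a,(600,400),interpolation=cv2.INTER_CUBIC)
cv2.imwrite("pics/c1.png",A[:,:,::-1])
cv2.imwrite("pics/c2.png",cv2.resize(b,(560,597),interpolation=cv2.INTER_CUBIC)[:,:,::-1])
E
```

```text
top 175 (545.9775390625, 35.96455001831055) (140.04905700683594, 186.41233825683594) 0.15106874704360962
side 132 (548.6210327148438, 33.64564895629883) (139.9115447998047, 187.43531799316406) 0.02371768280863762Traceback (most recent call last):
  File "<stdin>", line 13, in <module>
IndexError: too many indices for array: array is 2-dimensional, but 3 were indexed
```

```bash
python3 - <<'E'
from h import *
f=grab("top"); crop(f,200,160,300,235,6,"c1")
f=grab("side"); crop(f,200,130,290,215,6,"c2")
E
```

```text
(no output)
```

View pics/c1.png

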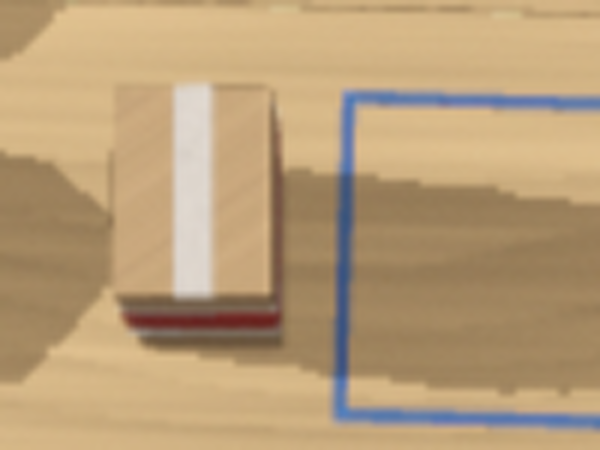

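View pics/c2.png

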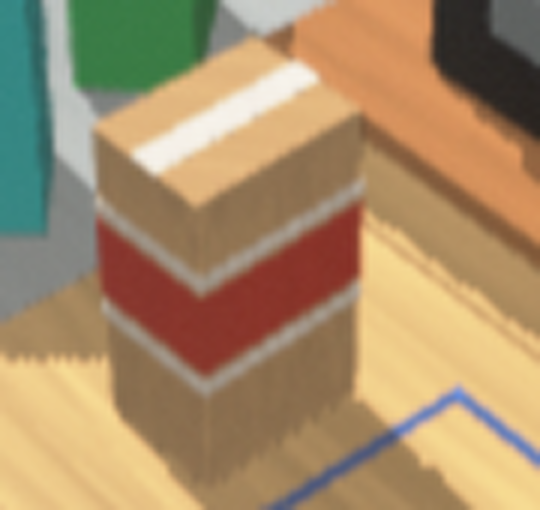

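```bash
python3 - <<'E'
from h import *
V=lambda sx,sy,z:(sx*.04,sy*.03,z)
D={"top":([(114,86),(270,86),(273,297),(118,297),(280,345)],[V(1,1,.15),V(1,-1,.15),V(-1,-1,.15),V(-1,1,.15),V(-1,-1,0)],(200,160)),
"side":([(95,128),(252,38),(360,113),(200,207),(115,405),(207,487),(352,398)],[V(-1,1,.15),V(1,1,.15),V(1,-1,.15),V(-1,-1,.15),V(-1,1,0),V(-1,-1,0),V(1,-1,0)],(200,130))}
fs={n:grab(n) for n in D}
def res(p,n):
    uv,L,o=D[n]; c,s=np.cos(p[2]),np.sin(p[2]); L=np.array(L)
    W=np.c_[p[0]+c*L[:,0]-s*L[:,1],p[1]+s*L[:,0]+c*L[:,1],.022+L[:,2]]
    return (proj(fs[n],W)-(np.array(uv)/6+o)+.4).ravel()
for n in D:
    q=least_squares(res,[.55,.18,0],args=(n,)); print(n,q.x,np.round(q.fun,1))
q=least_squares(lambda p:np.r_[res(p,"top"),res(p,"side")],[.55,.18,0]);print(q.x)
y=np.array
# other objects' rough positions + reach tests
for nm,uv,z in[("turq2",(152,192),.1),("turq1",(140,258),.1),("green",(142,142),.1),("bottle",(358,208),.05)]: print(nm,back(fs["top"],[uv],z)[0])
for t in(30,40,50):
    a=np.radians(t); yv=y([0,-np.sin(a),-np.cos(a)])
    for sg in(1,-1):
        zv=y([sg,0,0.]); R=np.c_[np.cross(yv,zv),yv,zv]
        print(t,sg,[None if (s:=r.solve_ik(p,R)) is None else np.round(s,2).tolist() for p in((.548,.27,.05),(.548,.27,.25),(.548,.10,.155),(.548,.05,.155))])
E
```

```text
top [0.54286766 0.18415868 0.04627266] [-0.2  0.2  0.3 -0.2  0.2 -0.4 -0.9  0.   0.7  0.4]
side [0.54531478 0.18213205 0.02885115] [-0.9 -0.5  0.6 -0.6  0.6 -0.5 -0.5 -0.  -0.6  0.9  0.1  1.   0.8 -0.6]
[0.54433348 0.18298744 0.03709183]
turq2 [0.54876862 0.3803166  0.1       ]
turq1 [0.39105996 0.39658177 0.1       ]
green [0.67268789 0.41422302 0.1       ]
bottle [ 0.53325307 -0.12581166  0.05      ]
30 1 [[-1.01, 0.74, 0.42, 1.63, 0.15, 1.15, -0.73], [-1.03, 0.53, 0.46, 1.47, 0.2, 1.49, -0.65], [-0.93, 0.49, 0.55, 1.8, 0.25, 1.14, -0.54], [-0.87, 0.46, 0.55, 1.85, 0.29, 1.09, -0.5]]
30 -1 [[-0.56, 0.72, -0.27, 1.6, 0.56, 1.3, 2.06], [-0.54, 0.53, -0.31, 1.43, 0.5, 1.62, 2.22], [-0.37, 0.46, -0.22, 1.77, 0.55, 1.28, 2.31], [-0.32, 0.43, -0.18, 1.82, 0.57, 1.23, 2.37]]
40 1 [[-1.06, 0.83, 0.44, 1.55, 0.22, 1.28, -0.79], [-1.08, 0.62, 0.47, 1.42, 0.28, 1.59, -0.68], [-1.0, 0.58, 0.58, 1.77, 0.33, 1.22, -0.62], [-0.98, 0.55, 0.62, 1.83, 0.36, 1.15, -0.58]]
40 -1 [[-0.61, 0.8, -0.28, 1.52, 0.63, 1.47, 2.01], [-0.58, 0.61, -0.33, 1.38, 0.6, 1.76, 2.16], [-0.42, 0.54, -0.25, 1.74, 0.67, 1.42, 2.19], [-0.37, 0.5, -0.22, 1.8, 0.69, 1.36, 2.24]]
50 1 [[-1.1, 0.92, 0.45, 1.48, 0.28, 1.41, -0.83], [-1.11, 0.71, 0.49, 1.38, 0.36, 1.69, -0.7], [-1.04, 0.67, 0.57, 1.74, 0.42, 1.3, -0.7], [-1.02, 0.65, 0.62, 1.81, 0.44, 1.23, -0.67]]
50 -1 [[-0.66, 0.9, -0.28, 1.44, 0.7, 1.64, 1.96], [-1.11, 0.71, 0.48, 1.38, 0.36, 1.69, 2.44], [-0.46, 0.62, -0.27, 1.71, 0.76, 1.56, 2.1], [-0.4, 0.58, -0.25, 1.77, 0.79, 1.5, 2.13]]
```

```bash
python3 - <<'E'
from h import *
f=grab("top"); g=grab("side")
a=cv2.resize(f["image"][130:290,105:205],(375,600),interpolation=cv2.INTER_CUBIC)
b=cv2.resize(g["image"][75:205,105:215],(423,600*130*423//(110*600*1)) if 0 else (423,500),interpolation=cv2.INTER_CUBIC)
b=cv2.copyMakeBorder(b,0,100,0,0,cv2.BORDER_CONSTANT)
cv2.imwrite("pics/t1.png",np.hstack([a,b])[:,:,::-1])
E
```

```text
(no output)
```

View pics/t1.png

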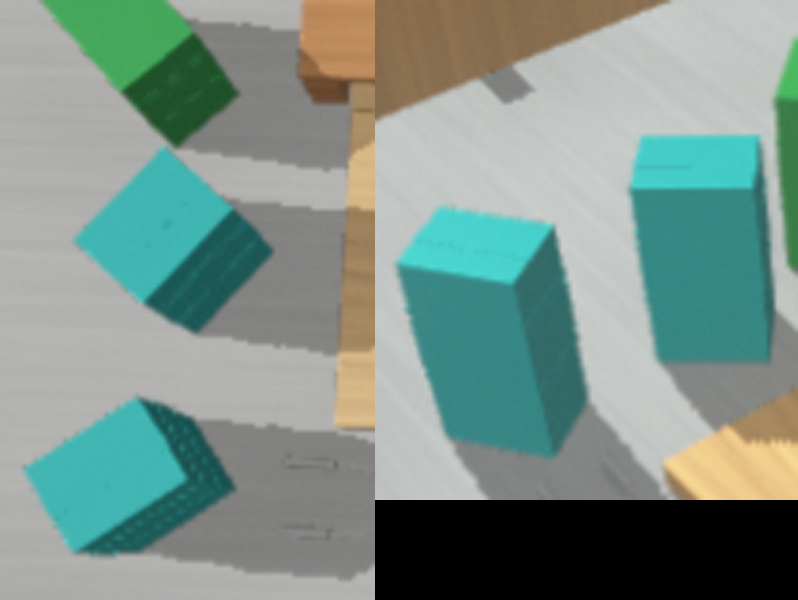

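```bash
cat >col.py <<'E'
from h import *
import itertools
# prisms: footprint polygon, z0, z1
def box(cx,cy,hx,hy,yaw=0):
    c,s=np.cos(yaw),np.sin(yaw); return np.array([(cx+c*a*hx-s*b*hy,cy+s*a*hx+c*b*hy) for a,b in((1,1),(-1,1),(-1,-1),(1,-1))])
def tool_pts():
    P=[]
    for d in np.arange(.071,.20,.01):           # gripper body
        for a in np.linspace(-.0425,.0425,5):
            for b in np.linspace(-.0425,.0425,5):
                if max(abs(a),abs(b))>.042: P.append((a,-d,b))
    for d in np.arange(.2,.34,.015):            # wrist
        for k in np.arange(0,6.28,.4): P.append((.055*np.cos(k),-d,.055*np.sin(k)))
    return np.array(P)
def clear(W,prisms):
    best=[]
    for poly,z0,z1 in prisms:
        poly=poly.astype(np.float32)
        m=1
        for p in W:
            h=-cv2.pointPolygonTest(poly,(float(p[0]),float(p[1])),True)
            v=max(z0-p[2],p[2]-z1); m=min(m,max(h,v))
        best.append(m)
    return np.array(best)
def rot(lx,ly):
    y=np.array([np.tan(lx),-np.tan(ly),-1.]); y/=np.linalg.norm(y)   # leans body to -x (lx) and +y (ly)
    z=np.cross([0,1.,0],y); z/=np.linalg.norm(z); z*=np.sign(z[0])   # jaw axis in the x-z plane
    return np.c_[np.cross(y,z),y,z]
E
python3 - <<'E'
from col import *
f=grab("top"); o=np.array([105,130]); k=3.75
Q=lambda l,z:back(f,np.array(l)/k+o,z)[:,:2]
t2=[(163,147),(75,242),(145,302),(235,208)]; b2=[(195,332),(272,250)]
H=least_squares(lambda h:(Q(t2[2:],h[0])-Q(b2,0)).ravel(),[.13]).x[0]; T2=Q(t2,H)
t1=[(140,398),(25,468),(75,552),(187,478)];T1=Q(t1,.15)
print(H,T2.round(3).tolist(),Q(b2,0).round(3).tolist(),T1.round(3).tolist(),Q([(234,488)],0))
np.savez("turq.npz",T1=T1,T2=T2,H=H)
Z=(.547,.035)
pr=[(box(.544,.183,.04,.03,.037),.022,.172),(T2,0,H),(T1,0,.15),(box(.547,.035,.11,.25),0,.022),(box(Z[0]+.22,Z[1],.1,.27),0,.07),(box(Z[0]+.25,.1,.1,.2),0,.165),(box(.44,.2,.2,.3),0,.022)]
L=tool_pts(); out=[]
for lx,ly,dx in itertools.product(np.radians([0,15,30,40,50,60,70]),np.radians([0,10,20,30,40]),(0,)):
    R=rot(lx,ly)
    tcp=np.array([.544+dx,.232,.052]); c=clear(tcp+L@R.T,pr)
    out.append((c.min(),np.degrees(lx),np.degrees(ly),c.round(3)))
out.sort(key=lambda t:-t[0])
for t in out[:10]: print(t)
E
```

```text
0.1400753859462651 [[0.595, 0.383], [0.534, 0.432], [0.498, 0.386], [0.558, 0.335]] [[0.497, 0.386], [0.557, 0.337]] [[0.438, 0.382], [0.394, 0.447], [0.346, 0.413], [0.391, 0.351]] [[0.39142825 0.35212309]]
(np.float64(0.012874335042806006), np.float64(29.999999999999996), np.float64(29.999999999999996), array([0.013, 0.022, 0.018, 0.047, 0.108, 0.138, 0.047]))
(np.float64(0.012691387580503723), np.float64(70.0), np.float64(10.0), array([0.013, 0.084, 0.061, 0.013, 0.173, 0.203, 0.013]))
(np.float64(0.012364859377881107), np.float64(70.0), np.float64(20.0), array([0.015, 0.079, 0.048, 0.012, 0.17 , 0.2  , 0.012]))
(np.float64(0.011120104044642762), np.float64(70.0), np.float64(0.0), array([0.011, 0.089, 0.073, 0.014, 0.175, 0.205, 0.014]))
(np.float64(0.011070513892534203), np.float64(70.0), np.float64(29.999999999999996), array([0.018, 0.074, 0.033, 0.011, 0.166, 0.196, 0.011]))
(np.float64(0.009571771032210028), np.float64(40.0), np.float64(29.999999999999996), array([0.01 , 0.037, 0.011, 0.039, 0.121, 0.151, 0.039]))
(np.float64(0.009394518150379047), np.float64(70.0), np.float64(40.0), array([0.02 , 0.067, 0.016, 0.009, 0.162, 0.192, 0.009]))
(np.float64(0.008941891206034005), np.float64(14.999999999999998), np.float64(29.999999999999996), array([0.016, 0.009, 0.034, 0.059, 0.093, 0.123, 0.059]))
(np.float64(0.006970331970558368), np.float64(59.99999999999999), np.float64(29.999999999999996), array([0.007, 0.06 , 0.011, 0.021, 0.151, 0.181, 0.021]))
(np.float64(0.0063889830795970885), np.float64(0.0), np.float64(29.999999999999996), array([0.017, 0.006, 0.066, 0.07 , 0.081, 0.103, 0.07 ]))
```

```bash
python3 - <<'E'
from col import *
d=np.load("turq.npz")
pr=[(box(.544,.183,.04,.03,.037),.022,.172),(d["T2"],0,d["H"]),(d["T1"],0,.15),(box(.547,.035,.11,.25),0,.022)]
R=rot(np.radians(24),np.radians(33)); L=tool_pts()
for p in((.544,.234,.046),(.544,.224,.046)): print(clear(np.array(p)+L@R.T,pr).round(3))
r.move_gripper(.35)
p=r.read_eef_pos(); r.line_to([p[0],p[1],.36],feed=.25)
r.reach([.544,.236,.30],R); print(r.read_eef_pos(),r.read_qpos())
print("hit",r.line_to([.544,.236,.046],feed=.1,contact_N=6))
print(r.read_eef_pos(),r.read_contact_force(),r.read_width(),r.read_clock())
f=grab("side"); crop(f,110,70,330,235,3.5,"s1")
E
```

```text
[0.02  0.006 0.017 0.043]
[0.01  0.014 0.024 0.043]
[0.54378203 0.23727983 0.29989142] [-1.15080621  0.31312818  0.39564238  1.72052167  0.55999998  1.29844819
 -1.08093498]
hit False
[0.54418109 0.23612087 0.04630524] [0.69023875 0.07083692 0.21835788] 0.34975918505002995 6.3083
```

View pics/s1.png

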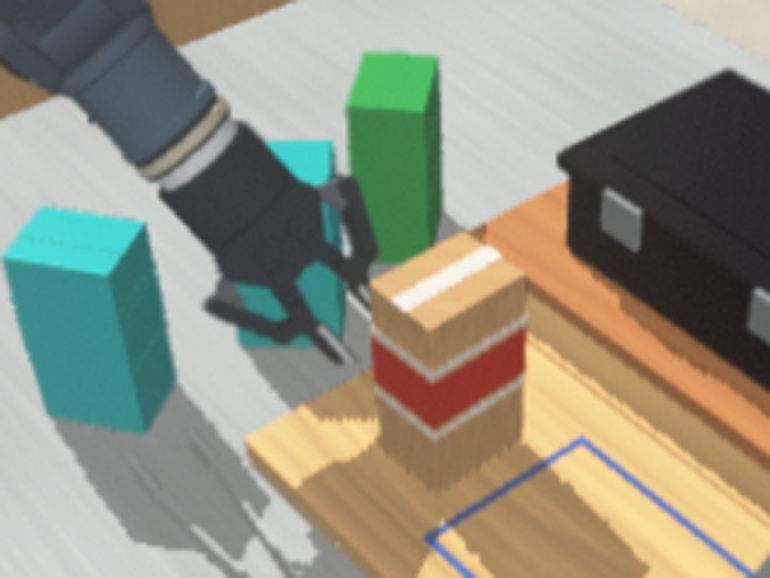

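The fingers are behind the carton, between it and the turquoise boxes, and nothing has been disturbed. Next I push it along.

```bash
python3 - <<'E'
from h import *
print("hit",r.line_to([.544,.205,.046],feed=.02,contact_N=1.0)); p=r.read_eef_pos(); print(p,r.read_contact_force())
y=min(p[1],.2255)
r.line_to([.544,y-.040,.046],feed=.03); print(r.read_eef_pos(),r.read_contact_force(),r.read_clock())
f=grab("top"); a=f["image"][155:240,205:305]; g=grab("side"); b=g["image"][135:240,215:315]
R=lambda i,s:cv2.resize(i,None,fx=s,fy=s,interpolation=cv2.INTER_CUBIC)
a=R(a,4);b=R(b,4);a=cv2.copyMakeBorder(a,0,b.shape[0]-a.shape[0],0,0,cv2.BORDER_CONSTANT)
cv2.imwrite("pics/p1.png",np.hstack([a,b])[:,:,::-1])
E
```

```text
hit False
[0.54400515 0.2051697  0.04597426] [-0.29199239  0.47771428 -0.25838069]
[0.54397796 0.16516952 0.0459692 ] [-0.14588705  0.66938238  0.3738765 ] 9.5333
```

View pics/p1.png

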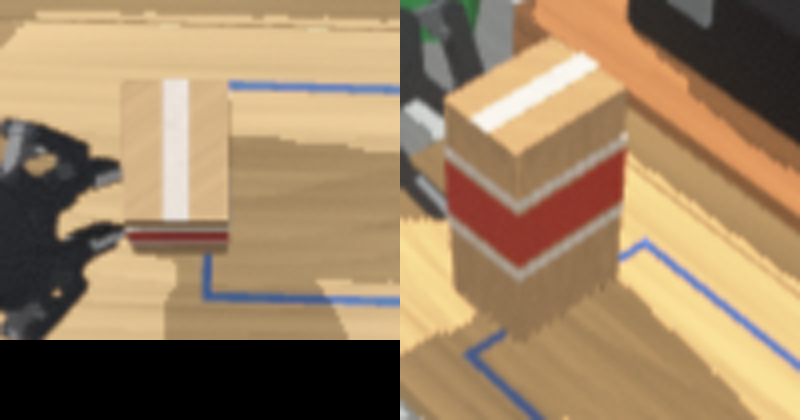

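```bash
cat >fit.py <<'E'
from h import *
V=lambda sx,sy,z:(sx*.04,sy*.03,z)
D={"top":([(121,80),(228,80),(229,219),(125,219),(228,250)],[V(1,1,.15),V(1,-1,.15),V(-1,-1,.15),V(-1,1,.15),V(-1,-1,0)],(205,155)),
"side":([(46,100),(227,90),(120,155),(55,288),(122,340),(217,275)],[V(-1,1,.15),V(1,-1,.15),V(-1,-1,.15),V(-1,1,0),V(-1,-1,0),V(1,-1,0)],(215,135))}
fs={n:grab(n) for n in D}
def res(p,n):
    uv,L,o=D[n]; c,s=np.cos(p[2]),np.sin(p[2]); L=np.array(L)
    W=np.c_[p[0]+c*L[:,0]-s*L[:,1],p[1]+s*L[:,0]+c*L[:,1],.022+L[:,2]]
    return (proj(fs[n],W)-(np.array(uv)/4+o)+.4).ravel()
Z={"top":(.546,.036),"side":(.5486,.0336)}
for n in D:
    q=least_squares(res,[.55,.13,0],args=(n,)); print(n,q.x,"zone",q.x[:2]-Z[n],np.abs(q.fun).max())
E
python3 fit.py
```

```text
top [0.54315674 0.14649711 0.04891949] zone [-0.00284326  0.11049711] 0.7517427189667615
side [0.54615636 0.14472102 0.04354095] zone [-0.00244364  0.11112102] 1.1930116406301408
```

```bash
python3 - <<'E'
from col import *
r.line_to([.544,.190,.046],feed=.06)
r.line_to([.544,.200,.155],feed=.1)
R=rot(0,np.radians(30))
r.line_to([.545,.200,.150],attitude=R,feed=.02)
print(r.read_eef_pos(),r.read_clock())
for y in(.165,.14,.125,.115,.105):
    r.line_to([.545,y,.150],feed=.05); print(y,r.read_contact_force().round(2),r.read_clock())
r.pause(.5)
f=grab("top"); a=f["image"][150:250,205:345]; g=grab("side"); b=g["image"][130:290,205:345]
S=lambda i:cv2.resize(i,None,fx=2.8,fy=2.8,interpolation=cv2.INTER_CUBIC)
a=S(a);b=S(b);a=cv2.copyMakeBorder(a,0,b.shape[0]-a.shape[0],0,0,cv2.BORDER_CONSTANT)
cv2.imwrite("pics/p2.png",np.hstack([a,b])[:,:,::-1])
E
```

```text
[0.54428805 0.19963591 0.14904019] 12.1667
0.165 [0.09 0.28 0.63] 13.0167
0.14 [ 0.02  0.83 -0.16] 13.6667
0.125 [ 0.65  0.54 -0.47] 14.1167
0.115 [ 0.15 -0.91 -0.18] 14.4667
0.105 [-0.37 -0.46  0.98] 14.8167
```

View pics/p2.png

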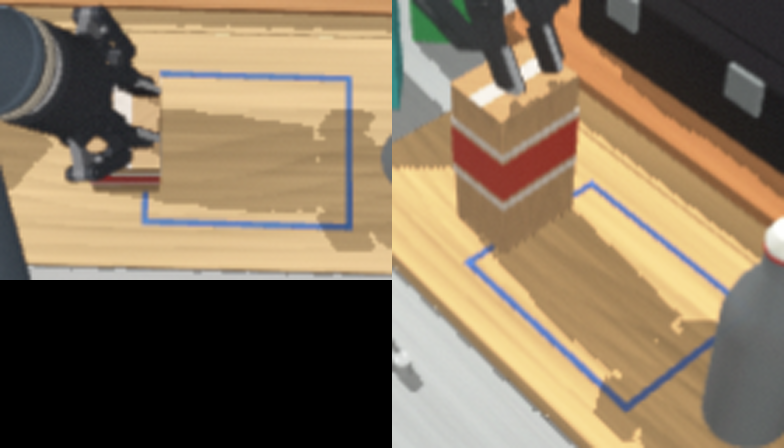

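The fingertips passed over the carton's top at (515,85), because half-open fingers end well behind the nominal TCP. The carton still stands at the line. I'll back off, shut the fingers so the tip is at the TCP, and look partway through the push.

```bash
cat > look.py <<'E'
from h import *
def look(name):
    f=grab("top"); a=f["image"][150:250,205:345]; g=grab("side"); b=g["image"][130:290,205:345]
    S=lambda i:cv2.resize(i,None,fx=2.8,fy=2.8,interpolation=cv2.INTER_CUBIC)
    a=S(a);b=S(b);a=cv2.copyMakeBorder(a,0,b.shape[0]-a.shape[0],0,0,cv2.BORDER_CONSTANT)
    cv2.imwrite(f"pics/{name}.png",np.hstack([a,b])[:,:,::-1])
E
python3 - <<'E'
from look import *
r.line_to([.545,.110,.190],feed=.1)
r.line_to([.545,.205,.190],feed=.15)
r.move_gripper(0)
r.line_to([.545,.205,.145],feed=.08)
r.line_to([.545,.160,.145],feed=.05)
print(r.read_eef_pos(),r.read_width(),r.read_contact_force().round(2),r.read_clock())
look("p3")
E
```

```text
[0.5450252  0.16055429 0.14492353] -0.0014677359506491947 [ 0.99 -0.14  0.47] 18.9083
```

View pics/p3.png

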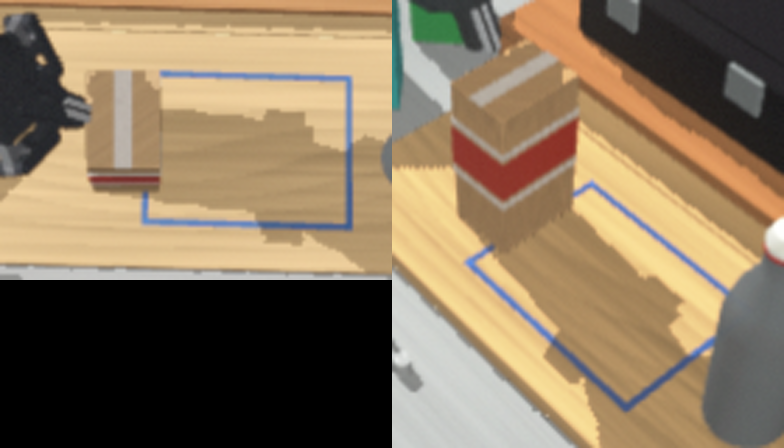

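```bash
python3 - <<'E'
from h import *
p=r.read_eef_pos(); f=grab("top"); g=grab("side")
print("proj TCP",proj(f,p),proj(g,p), "axis back 20mm",proj(g,p-.02*r.read_tcp_rot()[:,1]))
print(r.read_tcp_rot().round(3))
ob=np.array([[90/2.8+205,110/2.8+150]]),np.array([[98/2.8+205,48/2.8+130]]); print(ob)
print("triang",least_squares(lambda q:np.r_[(proj(f,q)-ob[0]).ravel(),(proj(g,q)-ob[1]).ravel()],p).x,p)
E
```

```text
proj TCP [[242.7067135  192.90767411]] [[243.78378831 163.49495732]] axis back 20mm [[240.78589759 155.25723132]]
[[ 0.001  0.     1.   ]
 [-0.866 -0.5    0.001]
 [ 0.5   -0.866 -0.   ]]
(array([[237.14285714, 189.28571429]]), array([[240.        , 147.14285714]]))
triang [0.54492439 0.17183452 0.18449817] [0.54499165 0.16053335 0.14490606]
```

```bash
python3 - <<'E'
from h import *
f=grab("top"); a=f["image"][165:225,195:270]; g=grab("side"); b=g["image"][115:195,205:280]
for i,fr,o in((a,f,(195,165)),(b,g,(205,115))): pass
a=cv2.resize(a,(390,312),interpolation=cv2.INTER_CUBIC); b=cv2.resize(b,(390,416),interpolation=cv2.INTER_CUBIC)
a=cv2.copyMakeBorder(a,0,104,0,0,cv2.BORDER_CONSTANT); im=np.hstack([a,b]).copy()
p=r.read_eef_pos();Y=r.read_tcp_rot()[:,1]
for d in(0,.02,.04):
    for fr,o,s in((f,(195,165),0),(g,(205,115),390)):
        u=(proj(fr,p-d*Y)[0]-o)*5.2; cv2.circle(im,(int(u[0]+s),int(u[1])),3,(255,0,255),-1)
cv2.imwrite("pics/z.png",im[:,:,::-1])
E
```

```text
(no output)
```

View pics/z.png

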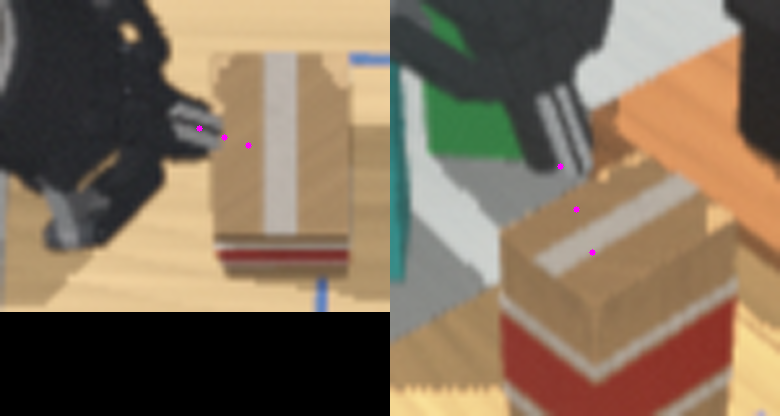

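The dots are the reported TCP and points 20 and 40 mm behind it. The real fingertip, at (222,140) in the top view and (580,175) in the side view, sits about 35 mm above the reported TCP. I'll lower the tool by that much and push again.

```bash
python3 - <<'E'
from look import *
r.line_to([.545,.205,.145],feed=.12)
r.line_to([.545,.205,.113],feed=.08)
r.line_to([.545,.108,.113],feed=.05)
print(r.read_eef_pos(),r.read_contact_force().round(2),r.read_clock())
r.pause(.6); look("p4"); print(r.read_clock())
E
```

```text
[0.54503841 0.10832381 0.11296471] [ 0.88 -0.1  -0.85] 22.375
23.075
```

View pics/p4.png

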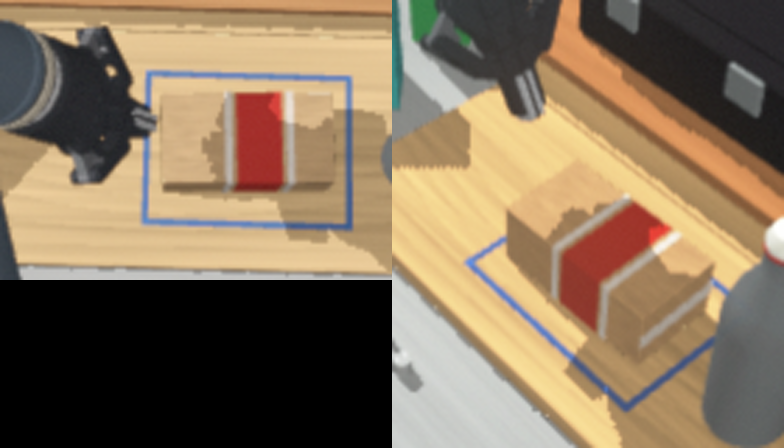

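The carton lies flat on its broad face inside the rectangle, with its outline at about (162–333, 92–190) against rectangle lines at (147–350, 73–226). I'll withdraw up and back, then hand in.

```bash
python3 - <<'E'
from look import *
r.line_to([.545,.15,.25],feed=.12); r.pause(.3)
# check all four corners numerically from the top face outline (z=.082)
f=grab("top"); C=np.array([(162,92),(333,92),(333,180),(162,183)])/2.8+(205,150)
print((back(f,C,.082)[:,:2]-(.546,.036)).round(3).tolist())
print(r.read_clock()); r.job_done()
E
```

```text
[[0.037, 0.079], [0.042, -0.072], [-0.036, -0.072], [-0.043, 0.076]]
24.7667
the job is handed in; nothing more can be done
```

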